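# Clip onto the tool rail, up to the stop

## Task

Put the smaller of the two black open clips on the tool rail: bring it down over the thin neck of the rod so that the neck passes through the gap in the clip, then slide it along the thick part of the rod until it is seated on the rubber buffer with a light but definite push, and let go, leaving it hanging there with its grip plate up. The stop sleeve is set differently each time, so feel for the buffer, and never press hard on the rail or the stop. Leave the larger clip and the other things on the table where they are.

Things in the scene. Friction and masses are not known exactly. Their poses are not given: they have to be found in the camera images.
- rail: Tool rail fixed to the table: wooden foot 75 x 264 x 16 mm; two wooden posts 34 mm wide, 16 mm thick, tops 110 mm above the table, centred at y = +116 and -116 mm. A steel rod, 16 mm thick except at the neck, runs along the rail's y axis between them, its axis 100 mm above the table (x = 0). Origin: centre of the foot's underside, on the table; z up.
- neck (a point): Middle of the neck, on the rod's axis, at y = +55 mm of the rail; axes as the rail's. The neck is 9 mm thick and 34 mm long (y = 38 to 72 mm of the rail); at either end a cone 8 mm long widens it to the 16 mm rod. The thick part to slide along runs toward -y from y = +30 mm of the rail.
- stop_block: The post at the rail's -y end (34 x 16 x 94 mm, origin at its foot). It carries the stop: a 21 mm steel sleeve round the rod tipped by a black rubber buffer disc, 26 mm across, facing +y. The sleeve is clamped at a different length each time: the buffer's face lies anywhere from y = -81 to -46 mm of the rail, not measured. The rubber gives 0.25 mm per newton, 6 mm at most.
- clip: Smaller black plastic clip, loose, about 60 g: open C, bore 18 mm, wall 5 mm, 24 mm long along its y axis (the bore's), its 12 mm gap facing down between lips that flare out to a mouth 27 mm wide. A grip plate 12 mm thick (y), 24 mm wide (x) stands 29 to 75 mm above the origin. Stands on its lips; origin under its centre. The gap passes over the neck only; the bore has 1 mm play all round on the thick rod.
- clip_bore (a point): Centre of the smaller clip's bore, 16.7 mm above the clip's origin; axes as the clip's.
- clip_grip (a point): Place to hold the smaller clip: on the middle plane of its grip plate, 60.7 mm above the clip's origin (44 mm above the bore's centre); fingers close along the clip's y axis, across 12 mm.
- wide_clip: The larger black clip, loose, of the same form but with bore 27 mm and gap 21 mm (too big for this rail). The two clips' places are swapped at random. Leave it. Origin at the centre of its underside.
- gypsum_heart: White gypsum heart, 52 x 58 x 16 mm, loose, lying between the clips. Origin at the centre of its underside.
- sanding_block: Cork sanding block wrapped in paper, 54 x 98 x 28 mm, loose, left of the rail. Origin at the centre of its underside.
- pigment_jar: Clear jar with a red lid, 62 mm diameter, 86 mm high, loose, behind the rail. Origin at the centre of its underside.
- masking_tape: Roll of masking tape, 104 mm diameter, 25 mm high, loose, left of the clips. Origin at the centre of its underside.
Things that resemble listed ones, but are neither listed nor needed, are in the scene too. What is shaped like the clip but red is not meant.

How it is judged:
By the outcome, as a careful person would: the job done as asked, in the order asked, and still so for the second after the job is handed in, with the robot touching nothing.
It also fails if it takes over 45 s, if anything falls off the work surface, if the arm or the gripper's body presses on something with over 40 N, if the wrist force passes 120 N, or if a joint passes its speed limit or range.

## Robot

A 6-joint arm with a two-finger parallel gripper is mounted at the origin on a cart in front of the work surface, level with it; the furniture and walls round the work are solid. World frame = base frame: x ahead of the robot, y to its left, z up, the work surface at z = 0. Lengths are in mm, angles in rad, forces in N, time in s.
With the tool pointing down it reaches from about 275 to 850 mm from the base axis. Payload 19 kg.
Tool frame: the origin (TCP) lies at the very end of the fingers, on their centre line; the grasp point (between the pads) lies 19 mm behind it; z points along the fingers, y is the line along which they close (so a half turn about z gives the same grasp; the last joint's range is limited). The gripper opens to 85 mm and grips with 20 to 120 N. Pads are 22 mm wide; open, the fingers measure 114 mm over their backs; the gripper's body (76 mm by 85 mm) begins 54 mm behind the grasp point. The pads swing forward as they close: fully open they stand 13 mm farther back than shut.
Start: joints at [1.174, 0.15, 1.437, -0, 1.554, -0.134], TCP at [149.382, 555.225, 231.267] pointing down, gripper open.
Joint ranges: [-2.8, 2.8], [-0.68, 2.1], [0.12, 2.68], [-1.39, 4.53], [0.16, 2.79], [-2.81, 2.81]. Speed limits (rad/s): [1.89, 1.89, 2.22, 3.01, 3.01, 3.01].

## Interface

Orientations are given as a unit quaternion [x, y, z, w].
In Python, from workcell import ctrl, viewer gives the robot as it stands.
- The arm moves only by the shell command python3 -m creep 'ROWS'. ROWS is JSON, a list that holds one entry, the list of rows, each a list of 7 numbers: the gripper's target within -1 to 1 (fully open at 1, half-way at 0, shut at -1), then the shift along the tool's x, y, z each as a share of 30 mm, from -1 to 1, then the turn, a rotation vector about the tool's x, y, z each as a share of 4 degrees, from -1 to 1. In form: [[[hand, dx, dy, dz, rx, ry, rz], ...]]. A call has 1 to 8 rows; each row shifts and turns the commanded pose from where the row before left it, along the tool's axes as they then stand; what a row does not reach is not made up. A row lasts 1/10 s, in which the tool goes at most 50 mm and 8.59 degrees, less where a joint would pass 70% of its speed; a pose out of reach is approached as far as the arm can. A call with a number of a shift or a turn outside -1 to 1 is refused whole. A call with a gripper value outside its range is refused whole. The fingers move at their own pace and stop on an object; the grip force is fixed at half the most. Time passes only in rows, so rows that do not move let the fingers close. It gives the time, the measured TCP pose, the force, the opening and the grip force at its end, in the units of the state.
- ctrl.read_state(): the state, without advancing time (a new reading comes with each control period).
- viewer.capture(name): name is "scene" or "top" or "wrist"; returns the picture (400x640x3 uint8, red, green, blue); there is no depth.
- viewer.calibration(name): a dict with "vertical_fov" (degrees; the focal length in pixels is half the picture's height over the tangent of half this angle, whatever the lens; pixels are square), "cx", "cy" (the principal point, pixels), "k1" (the pictures are not rectified: a ray, as slopes to the right and down, at radius r is drawn at 1 + k1 r^2 times it, then the intrinsics apply), "T" (4x4, takes a point from camera to world coordinates); the wrist camera has in their place "hand_eye" (4x4, takes a point from camera to tool coordinates, whose origin is the TCP and whose axes are the flange's). Camera axes: x right, y down, z forward; pixel columns grow to the right and rows downward; lengths in mm; the calibration is good to about 2 mm. A picture is of the moment at which its call begins: read the wrist's pose just before it. calibration takes no time and is no camera call.
- ctrl.sign_off(): hands the job in; it is judged then, once.
Trained networks look in the newest picture that a camera, given by its name, has taken for a name from the list of things; names that differ only in an ending like _2 or _b are one class to them, and where a whole thing is asked for, a point or a joint stands for the part that bears it (a point fixed in the world has none). Each returns a list of dicts, best first, with "confidence" (0 to 1); they miss things now and then, are a little off and sometimes report something else, mostly with a low value. They report only what shows in the picture. A call takes as long as a camera call. They do not tell look-alikes from the thing itself.
- viewer.boxes_of(label, camera): "rect" ([left, top, right, bottom] as shares, 0 to 1, of the picture: columns of its width, rows of its height, round what is visible of it).
- viewer.cut_out(label, camera): "pixels" (400x640 bool, what is visible of it) and "rect" ([left, top, right, bottom] as shares, 0 to 1, of the picture: columns of its width, rows of its height, round what is visible of it).
- viewer.landmark_of(label, camera): "xy" ([column, row] as shares, 0 to 1, of the picture: columns of its width, rows of its height: a listed point, or the origin of a listed thing).
The state is a dict: "clock": time; "joint_positions": joint angles; "dq": joint speeds; "tau": joint torques, N m; "tcp_pos": TCP position; "eef_rot": TCP orientation; "ft_force": force on the tool from outside, world axes, zero at the start; "torque": the same for the moment, N m; "gripper_width": opening from 0.0 (shut) to 1.0 (fully open); "gripper_force": force on a finger pad.
Only numpy, scipy, OpenCV 4.12 (cv2) and the standard library are available. Lean on these libraries where they do the work, as an engineer would, in place of code of your own. Each camera call takes 0.05 s, during which the arm holds its last target. There are 200 camera calls.

## Working session

There is one attempt and no reset: what is moved stays moved. The work goes in short steps, Python scripts to look and compute and a shell command to move; the robot and the scene stay as the last step left them, time stands still between calls to the robot, and variables do not carry over. Pictures are saved under pics/ and viewed, at most 10 in all, crops included, and the job is handed in when it is done.

```bash
ls; mkdir -p pics; cat > h.py <<'E'
import numpy as np, cv2
from workcell import ctrl, viewer
from scipy.spatial.transform import Rotation as R
def Tc(name):
    c=viewer.calibration(name)
    if 'T' in c: return c,np.array(c['T'])
    s=ctrl.read_state(); T=np.eye(4); T[:3,:3]=R.from_quat(s['eef_rot']).as_matrix(); T[:3,3]=s['tcp_pos']
    return c,T@np.array(c['hand_eye'])
def K(c):
    f=200/np.tan(np.radians(c['vertical_fov'])/2); return np.array([[f,0,c['cx']],[0,f,c['cy']],[0,0,1.]])
def ray(name,uv,CT=None):
    c,T=CT or Tc(name)
    k=K(c); d=np.array([(uv[0]-k[0,2])/k[0,0],(uv[1]-k[1,2])/k[1,1]]); s=d.copy()
    for _ in range(20): s=d/(1+c['k1']*(s@s))
    v=T[:3,:3]@np.r_[s,1]; return T[:3,3],v/np.linalg.norm(v)
def at_z(name,uv,z,CT=None):
    o,v=ray(name,uv,CT); return o+v*(z-o[2])/v[2]
def proj(name,p,CT=None):
    c,T=CT or Tc(name); q=np.linalg.inv(T)@np.r_[p,1]; s=q[:2]/q[2]; s=s*(1+c['k1']*(s@s)); k=K(c)
    return np.array([k[0,0]*s[0]+k[0,2],k[1,1]*s[1]+k[1,2]])
def tri(rs):
    A=sum(np.eye(3)-np.outer(v,v) for o,v in rs); b=sum((np.eye(3)-np.outer(v,v))@o for o,v in rs); return np.linalg.solve(A,b)
def px(xy): return np.array(xy)*[640,400]
E
python3 - <<'E'
from h import *
np.set_printoptions(precision=1,suppress=True)
s=ctrl.read_state(); print(s)
ims=[]
for n in ['scene','top']:
    im=viewer.capture(n); ims.append(im); cv2.imwrite(f'pics/{n}0.png',im[:,:,::-1])
    print(n,Tc(n)[1][:3,3])
    for l in ['rail','neck','stop_block','clip','clip_bore','clip_grip','wide_clip']:
        for r in viewer.landmark_of(l,n)[:3]: 
            z={'neck':100,'clip_bore':16.7,'clip_grip':60.7}.get(l,0)
            print(n,l,round(r['confidence'],2),px(r['xy']),at_z(n,px(r['xy']),z))
E
```

```text
pics
{'clock': 0.0, 'joint_positions': array([ 1.2,  0.2,  1.4,  0. ,  1.6, -0.1]), 'dq': array([-0., -0.,  0., -0., -0., -0.]), 'tau': array([  0. , -71.3, -57.1,   0. ,   0. ,  -0. ]), 'tcp_pos': array([149.3, 555. , 230.7]), 'eef_rot': array([ 0.1,  1. , -0. , -0. ]), 'ft_force': array([ 0.2, -0.2,  0.6]), 'torque': array([-0.,  0.,  0.]), 'gripper_force': 0.0, 'gripper_width': 1.0013028023799015}
scene [-141.3  770.6  469.3]
scene rail 0.75 [337.6 220.6] [581.5 169.8   0. ]
scene rail 0.24 [337.4 260.1] [429.4 296.4   0. ]
scene clip 0.94 [339.6 267.9] [402.5 312.6   0. ]
scene clip 0.7 [402.8 268.4] [316.4 207.7   0. ]
scene clip 0.63 [357.7 286. ] [329.9 326.    0. ]
scene clip_bore 0.93 [401.5 260.1] [323.3 205.9  16.7]
scene clip_bore 0.84 [357.7 278.5] [331.5 325.   16.7]
scene clip_bore 0.63 [365.6 252.9] [392.9 245.3  16.7]
scene clip_grip 0.87 [403.2 247.2] [309.1 220.9  60.7]
scene clip_grip 0.73 [356.5 260.2] [332.2 329.   60.7]
scene clip_grip 0.69 [333.6 242.4] [414.  319.9  60.7]
scene wide_clip 0.71 [392.3 241.8] [409.7 140.3   0. ]
top [ 362.7  268.8 1266.6]
top rail 0.78 [342.2 199.4] [564.8 169.5   0. ]
top neck 0.85 [322.5 185.7] [584.5 229.9 100. ]
top stop_block 0.53 [383.5 206.9] [545.7  51.2   0. ]
top clip 0.66 [292.3 251.6] [413.4 308.5   0. ]
top clip 0.66 [281.9 278.5] [338.1 335.5   0. ]
top clip 0.52 [326.7 285.3] [321.9 210.4   0. ]
top clip_bore 0.69 [329.7 285.8] [321.3 202.9  16.7]
top clip_bore 0.59 [282.2 281.6] [330.1 333.7  16.7]
top clip_bore 0.4 [291.5 252. ] [411.6 310.1  16.7]
top clip_grip 0.53 [291.  253.9] [404.7 309.8  60.7]
top clip_grip 0.45 [281.2 280.7] [333.6 334.   60.7]
top clip_grip 0.43 [326.5 285. ] [324.7 213.7  60.7]
top wide_clip 0.54 [351.6 250.9] [418.8 141.7   0. ]
```

```bash
python3 - <<'E'
import cv2
a=cv2.imread('pics/scene0.png');b=cv2.imread('pics/top0.png')
cv2.imwrite('pics/s0c.png',cv2.resize(a[150:310,260:500],None,fx=3.3,fy=3.3,interpolation=cv2.INTER_CUBIC))
cv2.imwrite('pics/t0c.png',cv2.resize(b[150:310,220:430],None,fx=3.6,fy=3.6,interpolation=cv2.INTER_CUBIC))
E
```

```text
(no output)
```

View pics/s0c.png

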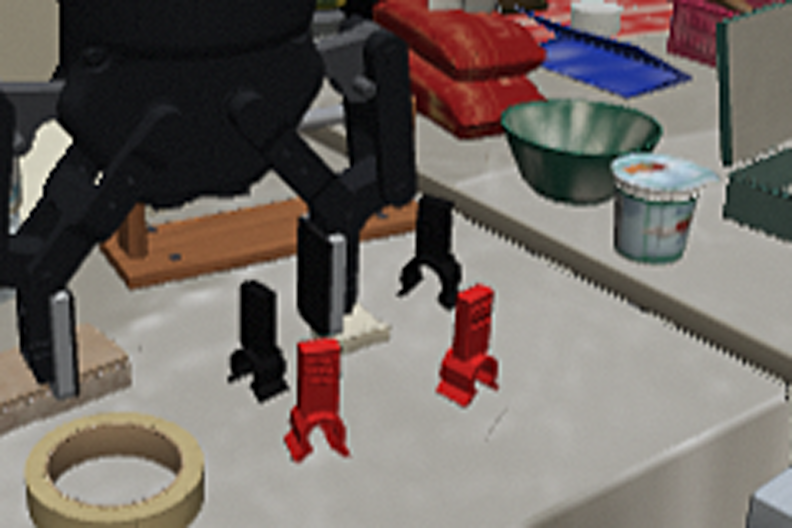

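View pics/t0c.png

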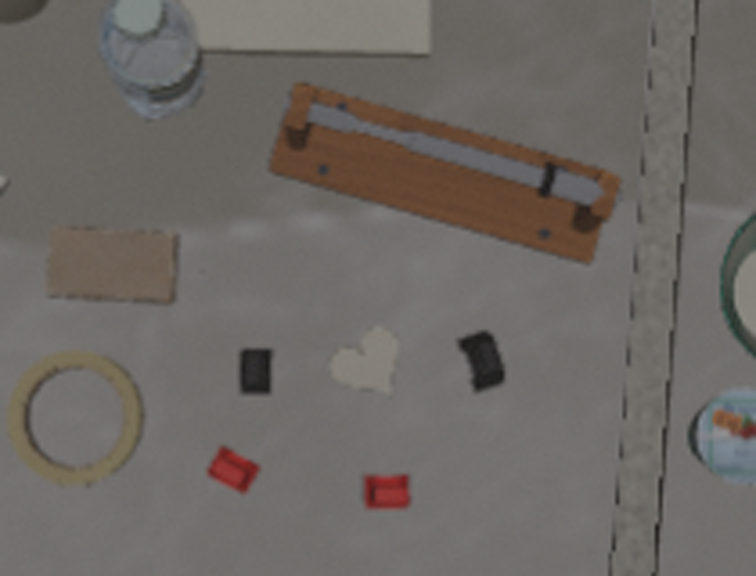

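The candidates, in full-picture top pixels:
- Left black clip at (291,253): about 33 mm wide.
- Right black clip at (354,250): about 42 mm wide, so this is the wide one.
- Red clips at (285,280) and (328,286): not meant.

I choose the left black clip at about (413,310). The rail lies behind it, yawed about -15°, with the neck to the left and the buffer at about (372,200). Next I check the choice in a close wrist view.

```bash
python3 - <<'E'
from h import *
np.set_printoptions(precision=3,suppress=True)
s=ctrl.read_state(); print(R.from_quat(s['eef_rot']).as_matrix()); print(viewer.calibration('wrist'))
M=R.from_quat(s['eef_rot']).as_matrix()
c,T=Tc('wrist'); print(T)
# shift so that camera looks at clip at z~40 from present height
o,v=T[:3,3],T[:3,2]
print(at_z('wrist',(320,200),40))
d=np.array([413,310,40])-at_z('wrist',(320,200),40); print(d, M.T@d/30)
E
```

```text
[[-0.966  0.26   0.   ]
 [ 0.26   0.966 -0.   ]
 [-0.    -0.    -1.   ]]
{'vertical_fov': 65.53931734969439, 'cx': 320.83264792819773, 'cy': 193.03077326933536, 'k1': -0.010398757255616748, 'hand_eye': array([[  -0.   ,   -0.957,   -0.289,   73.731],
       [   1.   ,   -0.   ,   -0.001,   -0.481],
       [   0.001,   -0.289,    0.957, -143.379],
       [   0.   ,    0.   ,    0.   ,    1.   ]])}
[[  0.26    0.924   0.279  78.057]
 [  0.966  -0.249  -0.076 573.922]
 [ -0.001   0.289  -0.957 374.658]
 [  0.      0.      0.      1.   ]]
[183.34  544.408  40.   ]
[ 229.66  -234.408    0.   ] [-9.422 -5.557  0.001]
```

```bash
python3 -m creep '[[[1,-1,-0.6,0,0,0,0],[1,-1,-0.6,0,0,0,0],[1,-1,-0.6,0,0,0,0],[1,-1,-0.6,0,0,0,0],[1,-1,-0.6,0,0,0,0],[1,-1,-0.6,0,0,0,0],[1,-1,-0.6,0,0,0,0],[1,-1,-0.6,0,0,0,0]]]'
python3 -m creep '[[[1,-0.7,-0.4,0,0,0,0],[1,-0.7,-0.4,0,0,0,0],[1,0,0,0,0,0,0],[1,0,0,0,0,0,0]]]'
python3 - <<'E'
from h import *
np.set_printoptions(precision=1,suppress=True)
for n in ['wrist','top','scene']:
    CT=Tc(n);im=viewer.capture(n); cv2.imwrite(f'pics/{n}1.png',im[:,:,::-1])
    for l in ['rail','neck','stop_block','clip','clip_bore','clip_grip']:
        for r in viewer.landmark_of(l,n)[:4]: 
            z={'neck':100,'clip_bore':16.7,'clip_grip':60.7}.get(l,0)
            print(n,l,round(r['confidence'],2),px(r['xy']),at_z(n,px(r['xy']),z,CT))
E
```

```text
clock: 1.6
tcp_pos: [344.5, 352.7, 231.4]
eef_rot: [0.131, 0.991, 0.0, 0.0]
ft_force: [0.9, 0.1, 0.7]
gripper_width: 1.001
gripper_force: 0.0
clock: 2.0
tcp_pos: [378.2, 319.6, 231.3]
eef_rot: [0.132, 0.991, 0.0, -0.0]
ft_force: [0.3, 0.5, 0.4]
gripper_width: 0.995
gripper_force: 0.0
wrist rail 0.94 [252.5 317.4] [570.5 165.1   0. ]
wrist clip 0.92 [320.4 189.3] [411.2 309.3   0. ]
wrist clip 0.86 [217.9 140.8] [320.5 206.4   0. ]
wrist clip 0.69 [319.9 118. ] [326.8 331.6   0. ]
wrist clip_bore 0.85 [217.4 140. ] [318.9 212.1  16.7]
wrist clip_bore 0.59 [322.2 123.1] [332.  332.9  16.7]
wrist clip_bore 0.58 [320.3 191.6] [409.2 309.8  16.7]
wrist clip_bore 0.36 [321.4 188.9] [406.3 311.9  16.7]
wrist clip_grip 0.86 [316.4 127.2] [331.3 327.   60.7]
wrist clip_grip 0.76 [195.6 144. ] [315.4 204.9  60.7]
wrist clip_grip 0.73 [321.7 204.7] [411.1 311.   60.7]
top rail 0.74 [344.1 196.3] [573.9 164.1   0. ]
top neck 0.97 [324.7 186.3] [582.9 224.1 100. ]
top neck 0.26 [326.7 251.5] [411.4 216.3 100. ]
top stop_block 0.63 [382.6 208. ] [542.4  53.8   0. ]
top clip 0.62 [324.6 284. ] [325.5 216.3   0. ]
top clip_bore 0.56 [327.3 287.1] [317.6 209.5  16.7]
top clip_grip 0.51 [330.5 287.3] [318.9 203.1  60.7]
scene rail 0.56 [343.9 221.8] [565.3 161.3   0. ]
scene neck 0.98 [320.9 196.9] [552.4 247.  100. ]
scene neck 0.35 [335.6 260.7] [308.3 401.1 100. ]
scene stop_block 0.77 [376.8 208.6] [570.   33.1   0. ]
scene clip 0.86 [356.8 287.9] [326.4 331.6  -0. ]
scene clip 0.62 [404.  267.7] [316.6 203.8   0. ]
scene clip 0.61 [337.2 269.4] [401.2 320.3   0. ]
scene clip_bore 0.92 [357.9 278.6] [331.  324.9  16.7]
scene clip_bore 0.64 [335.  261.5] [408.1 320.9  16.7]
scene clip_bore 0.59 [398.4 261.2] [324.5 214.2  16.7]
scene clip_grip 0.95 [335.2 242.5] [411.6 317.4  60.7]
scene clip_grip 0.75 [404.6 245.1] [313.  212.3  60.7]
scene clip_grip 0.59 [356.9 259.7] [333.1 327.   60.7]
```

View pics/wrist1.png

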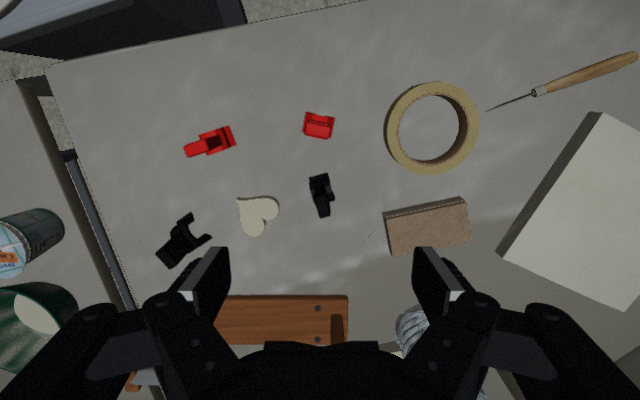

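The left black clip, at wrist (321,195), has a narrow mouth. The other, at (183,240), has the wide mouth and is left alone. The red clips are at (210,140) and (318,125). Now I fit the clip's position and yaw to its silhouette.

```bash
cat > fit.py <<'E'
from h import *
from scipy.optimize import differential_evolution
def box(x,y,z): return np.array([[a,b,c] for a in x for b in y for c in z],float)
t=np.linspace(0,2*np.pi,24)
cyl=np.array([[14*np.cos(a),s,16.7+14*np.sin(a)] for a in t for s in(-12,12)])
cyl=cyl[cyl[:,2]>5]
PARTS=[box((-12,12),(-6,6),(29,75)),cyl,box((-17.5,-13.),(-12,12),(0,1.5)),box((13.,17.5),(-12,12),(0,1.5)),box((-10,-6),(-12,12),(5,8)),box((6,10),(-12,12),(5,8))]
PARTS=[PARTS[0],PARTS[1],np.r_[PARTS[2],PARTS[4]],np.r_[PARTS[3],PARTS[5]]]
def sil(n,CT,x,y,yaw,S=4,o=(0,0),shape=(400,400)):
    m=np.zeros(shape,np.uint8); c,s=np.cos(yaw),np.sin(yaw)
    for P in PARTS:
        W=np.c_[x+c*P[:,0]-s*P[:,1],y+s*P[:,0]+c*P[:,1],P[:,2]]
        q=np.array([(proj(n,w,CT)-o)*S+S/2 for w in W]).astype(np.int32)
        cv2.fillConvexPoly(m,cv2.convexHull(q),1)
    return m
def fit(n,CT,img,c0,rng=12):
    o=np.array(c0)-50
    g=img.max(2).astype(np.uint8); g=cv2.resize(g[o[1]:o[1]+100,o[0]:o[0]+100],(400,400),interpolation=cv2.INTER_CUBIC)
    msk=(g<75).astype(np.uint8)
    # keep component at centre
    k,lab=cv2.connectedComponents(msk); l=np.bincount(lab[160:240,160:240][msk[160:240,160:240]>0]).argmax(); msk=(lab==l).astype(np.uint8)
    f=lambda p:1-(lambda s:(s&msk).sum()/max(1,(s|msk).sum()))(sil(n,CT,p[0],p[1],p[2],o=o))
    r=differential_evolution(f,[(411-rng,411+rng),(310-rng,310+rng),(-.6,.6)],maxiter=25,popsize=10,seed=1,tol=1e-5)
    return r.x,1-r.fun,msk,sil(n,CT,*r.x,o=o),g
E
python3 - <<'E'
from fit import *
np.set_printoptions(precision=3,suppress=True)
for n,c in [('wrist',(321,195)),('scene',(337,257))]:
    im=cv2.imread(f'pics/{n}1.png'); x,v,m,s,g=fit(n,Tc(n),im,c); print(n,x,v)
    cv2.imwrite(f'pics/fit_{n}.png',np.dstack([g,np.maximum(g,m*120),np.maximum(g,s*200)]))
a=np.hstack([cv2.imread('pics/fit_wrist.png'),cv2.imread('pics/fit_scene.png')]);cv2.imwrite('pics/fit.png',a)
E
```

```text
wrist [409.111 311.622   0.01 ] 0.9494266838788062
scene [409.558 312.27   -0.136] 0.8979507633062852
```

View pics/fit.png

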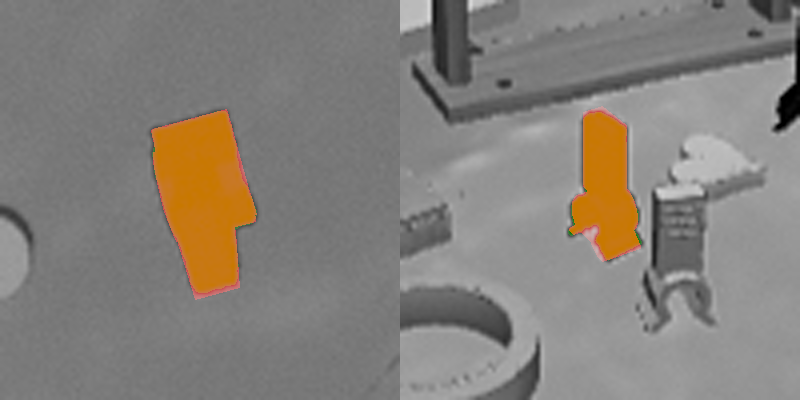

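```bash
python3 -m creep '[[[1,-0.53,0.01,0,0,0,0],[1,-0.53,0.01,0,0,0,0],[1,0,0,0.7,0,0,-1],[1,0,0,0.7,0,0,-1],[1,0,0,0.7,0,0,-1],[1,0,0,0.7,0,0,-0.95],[1,0,0,0.8,0,0,0],[1,0,0,0,0,0,0]]]'
python3 -m creep '[[[1,0,0,0.9,0,0,0],[1,0,0,0.9,0,0,0],[1,0,0,0.9,0,0,0],[1,0,0,0,0,0,0],[1,0,0,0,0,0,0]]]'
```

```text
clock: 3.85
tcp_pos: [408.7, 310.9, 120.4]
eef_rot: [-0.006, 1.0, -0.001, -0.002]
ft_force: [0.4, 1.0, 1.5]
gripper_width: 1.005
gripper_force: 0.0
clock: 4.35
tcp_pos: [409.8, 312.1, 43.5]
eef_rot: [-0.006, 1.0, 0.0, 0.0]
ft_force: [0.9, 1.2, 0.1]
gripper_width: 1.002
gripper_force: 0.0
```

```bash
python3 -m creep '[[[-1,0,0,0.04,0,0,0],[-1,0,0,0,0,0,0],[-1,0,0,0,0,0,0],[-1,0,0,0,0,0,0],[-1,0,0,0,0,0,0],[-1,0,0,0,0,0,0],[-1,0,0,0,0,0,0],[-1,0,0,0,0,0,0]]]'
python3 -m creep '[[[-1,0,0,0,0,0,0],[-1,0,0,0,0,0,0],[-1,0,0,0,0,0,0],[-1,0,0,0,0,0,0]]]'
```

```text
clock: 5.15
tcp_pos: [409.0, 312.1, 41.4]
eef_rot: [-0.006, 1.0, 0.0, 0.0]
ft_force: [-0.8, -0.4, 6.0]
gripper_width: 0.135
gripper_force: 58.8
clock: 5.55
tcp_pos: [409.0, 312.1, 41.4]
eef_rot: [-0.006, 1.0, 0.0, 0.0]
ft_force: [-1.0, -1.1, 5.8]
gripper_width: 0.133
gripper_force: 58.8
```

```bash
python3 -m creep '[[[-1,0,0,-0.3,0,0,0],[-1,0,0,-0.8,0,0,0],[-1,0,0,-1,0,0,0],[-1,0,0,-1,0,0,1],[-1,0,0,-1,0,0,1],[-1,0,0,-1,0,0,1],[-1,0,0,-1,0,0,0.95],[-1,0,0,0,0,0,0]]]'
python3 -m creep '[[[-1,-0.92,-0.2,0,0,0,0],[-1,-0.92,-0.2,0,0,0,0],[-1,-0.92,-0.2,0,0,0,0],[-1,-0.92,-0.2,0,0,0,0],[-1,-0.92,-0.2,0,0,0,0],[-1,-0.92,-0.2,0,0,0,0],[-1,-0.9,-0.2,0,0,0,0],[-1,0,0,0,0,0,0]]]'
python3 -m creep '[[[-1,0,0,0,0,0,0],[-1,0,0,0,0,0,0]]]'
python3 - <<'E'
from h import *
np.set_printoptions(precision=1,suppress=True)
print(ctrl.read_state()['ft_force'],ctrl.read_state()['torque'])
for n in ['wrist','top','scene']:
    CT=Tc(n);im=viewer.capture(n); cv2.imwrite(f'pics/{n}2.png',im[:,:,::-1])
    np.savez(f'{n}2.npz',T=CT[1])
    for l in ['rail','neck','stop_block','clip_bore','clip_grip']:
        for r in viewer.landmark_of(l,n)[:2]: 
            z={'neck':100,'clip_bore':204,'clip_grip':248}.get(l,0)
            print(n,l,round(r['confidence'],2),px(r['xy']),at_z(n,px(r['xy']),z,CT))
E
```

```text
clock: 6.35
tcp_pos: [409.9, 312.6, 228.6]
eef_rot: [0.132, 0.991, 0.002, 0.002]
ft_force: [-0.6, 0.2, -1.3]
gripper_width: 0.131
gripper_force: 58.5
clock: 7.15
tcp_pos: [585.9, 219.7, 222.9]
eef_rot: [0.132, 0.991, -0.001, -0.001]
ft_force: [-0.9, -0.3, -0.7]
gripper_width: 0.133
gripper_force: 58.5
clock: 7.35
tcp_pos: [583.4, 221.8, 224.0]
eef_rot: [0.131, 0.991, -0.0, -0.0]
ft_force: [0.4, -0.3, -0.5]
gripper_width: 0.129
gripper_force: 58.5
[ 0.4 -0.3 -0.5] [ 0.  -0.1 -0. ]
wrist rail 0.74 [273.5 162. ] [566.8 166.7   0. ]
wrist rail 0.43 [208.4  41.2] [422.1 138.6  -0. ]
wrist neck 0.56 [323.2 185. ] [583.3 223.3 100. ]
wrist stop_block 0.85 [173.6 161.8] [535.3  50.7   0. ]
wrist clip_bore 0.94 [322.7 229.3] [580.8 223.  204. ]
top rail 0.76 [342.3 198.6] [567.1 169.4   0. ]
top neck 0.71 [323.8 185.1] [586.2 226.5 100. ]
top clip_bore 0.63 [327.7 177.2] [585.9 221.1 204. ]
top clip_bore 0.45 [324.7 287.4] [323.6 224.5 204. ]
top clip_grip 0.52 [284.6 279.9] [340.1 316.3 248. ]
top clip_grip 0.45 [327.6 286.6] [327.1 219.8 248. ]
scene rail 0.73 [340.3 220.1] [579.1 162.3   0. ]
scene neck 0.34 [320.8 160.2] [786.1  68.8 100. ]
scene stop_block 0.95 [376.7 209.5] [565.7  37.7   0. ]
scene clip_bore 0.73 [398.4 260.2] [133.3 442.7 204. ]
scene clip_bore 0.58 [355.5 276.2] [140.9 508.2 204. ]
scene clip_grip 0.85 [400.9 245.5] [106.7 472.1 248. ]
scene clip_grip 0.8 [316.2 135.7] [569.5 244.8 248. ]
```

View pics/wrist2.png

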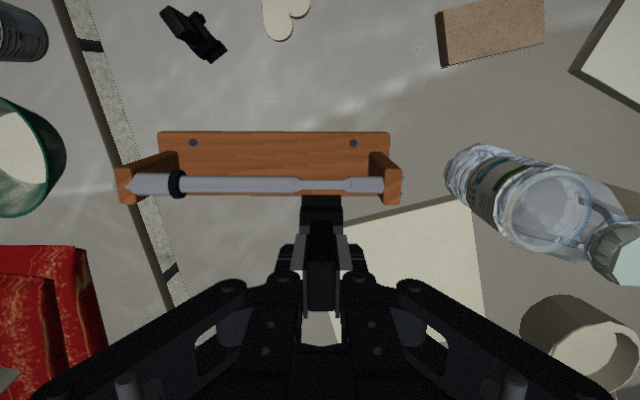

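The rod shows at rows 178–192: buffer at column 176, neck at columns 303–345, posts at columns 125 and 393. The held clip sits over the neck at (321,215). Now I measure the rod's edges.

```bash
python3 - <<'E'
from h import *
np.set_printoptions(precision=2,suppress=True,linewidth=200)
n='wrist'; c=viewer.calibration(n); CT=(c,np.load('wrist2.npz')['T'])
im=cv2.imread('pics/wrist2.png').astype(float); sat=im[:,:,0]-im[:,:,2]  # blue-red: wood negative, rod ~0+
P=[]; 
for u in list(range(190,296,5))+list(range(306,342,3))+list(range(352,382,4)):
    col=sat[168:210,u]; lo=np.median(sat[172:176,u]); hi=sat[182:188,u].mean(); h=(lo+hi)/2
    m=col>h
    a=np.argmax(m[:14]>0)  if m[:16].any() else -1
    if a>0:
        e0=168+a-1+(h-col[a-1])/(col[a]-col[a-1])
        b=np.argmax(~m[a+3:])+a+3; e1=168+b-1+(col[b-1]-h)/(col[b-1]-col[b]); 
        mid=at_z(n,(u,(e0+e1)/2),100,CT); P.append((u,e0,e1,mid[0],mid[1]))
P=np.array(P); print(P)
T=P[P[:,0]<296]
k=np.polyfit(T[:,4],T[:,3],1); print('yaw deg',-np.degrees(np.arctan(k[0])),'res',np.std(T[:,3]-np.polyval(k,T[:,4])))
g=im.mean(2)
print('row 182 neck upper',[(u,int(sat[179,u]),int(sat[180,u])) for u in range(292,312,2)],[(u,int(sat[179,u]),int(sat[180,u])) for u in range(336,356,2)])
# foot ends at z=16 mid row 150
for r in (140,150):
    d=np.diff(sat[r]); print(r,'foot', np.argmin(d[140:180])+140.5, np.argmax(d[375:410])+375.5)
for r in (182,190):
    d=np.diff(cv2.GaussianBlur(sat,(3,3),0)[r]); print(r,'post outer',np.argmin(d[105:125])+105.5,np.argmax(d[390:412])+390.5)
E
```

```text
[[190.   175.26 192.56 551.43 108.72]
 [195.   175.2  192.53 552.56 113.06]
 [200.   175.18 192.52 553.71 117.4 ]
 [205.   175.43 192.69 555.05 121.65]
 [210.   175.42 192.76 556.24 125.96]
 [215.   175.41 192.75 557.39 130.29]
 [220.   175.42 192.7  558.53 134.62]
 [225.   175.45 192.64 559.68 138.94]
 [230.   175.46 192.73 560.89 143.24]
 [235.   175.44 192.64 561.99 147.58]
 [240.   175.43 192.75 563.19 151.88]
 [245.   175.4  192.73 564.33 156.2 ]
 [250.   175.37 192.76 565.49 160.51]
 [255.   175.41 192.71 566.64 164.82]
 [260.   175.42 192.74 567.82 169.13]
 [265.   175.41 192.73 568.97 173.44]
 [270.   175.59 193.12 570.38 177.67]
 [275.   175.55 193.12 571.51 181.98]
 [280.   175.62 193.09 572.69 186.29]
 [285.   175.58 193.06 573.81 190.6 ]
 [290.   175.64 193.02 574.98 194.91]
 [295.   176.03 192.71 576.17 199.2 ]
 [306.   179.34 189.4  578.71 208.68]
 [309.   179.36 189.4  579.41 211.26]
 [312.   179.29 189.23 580.01 213.87]
 [315.   179.34 189.29 580.74 216.44]
 [318.   179.37 189.47 581.53 219.  ]
 [321.   179.35 189.46 582.21 221.59]
 [324.   179.35 189.43 582.89 224.17
[... 256 characters left out ...]
.34 251.71]
 [360.   175.85 193.11 591.29 255.15]
 [364.   175.87 193.14 592.24 258.6 ]
 [368.   175.65 192.63 592.83 262.11]
 [372.   176.19 192.36 593.88 265.53]
 [376.   176.11 192.41 594.79 268.98]
 [380.   175.9  193.21 595.98 272.37]]
yaw deg -15.281211814649858 res 0.07357029866886118
row 182 neck upper [(292, 3, 4), (294, 3, 9), (296, 2, 7), (298, -2, 3), (300, -6, 2), (302, -40, -6), (304, -47, -6), (306, -47, -8), (308, -46, -7), (310, -47, -7)] [(336, -44, -6), (338, -46, -7), (340, -43, -7), (342, -21, -4), (344, -6, -1), (346, 0, 3), (348, 3, 5), (350, 2, 8), (352, 7, 6), (354, 7, 9)]
140 foot 156.5 389.5
150 foot 158.5 388.5
182 post outer 115.5 400.5
190 post outer 116.5 400.5
```

```bash
python3 - <<'E'
import cv2
a=cv2.imread('pics/wrist2.png')
b=cv2.resize(a[120:250,110:410],None,fx=2.6,fy=2.6,interpolation=cv2.INTER_CUBIC); cv2.imwrite('pics/w2c.png',b)
E
```

```text
(no output)
```

View pics/w2c.png

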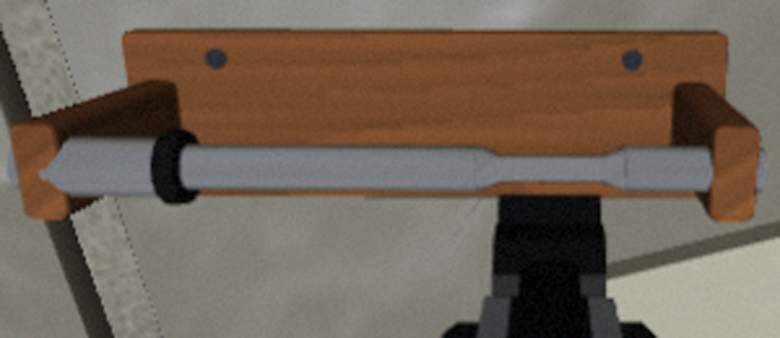

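```bash
python3 - <<'E'
from h import *
np.set_printoptions(precision=2,suppress=True,linewidth=200)
n='wrist'; c=viewer.calibration(n); CT=(c,np.load('wrist2.npz')['T'])
s=ctrl.read_state(); M=R.from_quat(s['eef_rot']).as_matrix(); p=s['tcp_pos']; print(p, R.from_matrix(M).as_euler('zyx',degrees=True))
g=cv2.imread('pics/wrist2.png').max(2).astype(float)
for u in (312,321,330):
    col=g[190:210,u]; print(u,col[:12].astype(int))
for r in (198,206): print(r,g[r,296:350].astype(int))
for e in (194.5,195.5,196.5):
    q=at_z(n,(321,e),p[2]-41.4,CT); print(e,'edge in tool',M.T@(q-p))
neck=at_z(n,(322,184.4),100,CT); print(neck,'neck in tool',M.T@(neck-p))
print('yaw of tool y', np.degrees(np.arctan2(M[0,1],M[1,1])))
E
```

```text
[584.   221.44 224.1 ] [-164.94   -0.    179.99]
312 [117 126 117 116  91  35  14  23  19  16  16   9]
321 [113 126 128 127 103  40  12  18  17  15  15  16]
330 [108 128 125 125  99  41  19  15  20  14  15  15]
198 [139 137 134 130 131  80  24  17  17  12  19  13  21  18  18  16  19   7  13  15  15  15  17  17  22  17  13  21  20  17  12  21  11  12  20  17  15  15  15  12  19  19  19  14  24 101 122 128 126
 123 123 127 123 127]
206 [134 131 129 129  93  38   3   6   8  13   8   9   8   2   9  11   4  10  10  11  10   9   9  14   0  13  12  10   9  10   7   9   7  11   8   9   7   7  12  11  14   9  13   4   7  50 103 123 125
 121 124 123 121 125]
194.5 edge in tool [17.72 -0.32 41.4 ]
195.5 edge in tool [17.07 -0.32 41.4 ]
196.5 edge in tool [16.41 -0.32 41.4 ]
[582.44 222.45 100.  ] neck in tool [  1.77   0.58 124.1 ]
yaw of tool y 15.058369904791391
```

```bash
python3 -m creep '[[[-1,0.05,0.03,0.5,0,0,0.05],[-1,0,0,0.7,0,0,0],[-1,0,0,0.7,0,0,0],[-1,0,0,0.3,0,0,0],[-1,0,0,0,0,0,0],[-1,0,0,0,0,0,0]]]'
python3 - <<'E'
from h import *
np.set_printoptions(precision=2,suppress=True,linewidth=200)
n='wrist'; ps=np.array([ctrl.read_state()['tcp_pos'] for _ in range(3)]); print(ps)
c=viewer.calibration(n); T=np.eye(4); T[:3,:3]=np.diag([1,1,1]); 
im=viewer.capture(n); cv2.imwrite('pics/wrist3.png',im[:,:,::-1])
# work in tool frame: point depth z_tool
CT=(c,np.array(c['hand_eye'])); zt=ps[:,2].mean()
def tl(uv,z): return at_z(n,uv,z,CT)
g=im.max(2).astype(float); sat=im[:,:,2].astype(float)-im[:,:,0]
for u in (200,230,260,280): print(u,sat[140:260:2,u].astype(int))
r=viewer.landmark_of('neck',n)[:1]; print(r and (px(r[0]['xy']),tl(px(r[0]['xy']),zt-100)))
r=viewer.landmark_of('clip_bore',n)[:1]; print(r and (px(r[0]['xy']),tl(px(r[0]['xy']),24.7)))
cv2.imwrite('pics/w3c.png',cv2.resize(im[100:260,180:460,::-1],None,fx=2.8,fy=2.8,interpolation=cv2.INTER_CUBIC))
E
```

```text
clock: 8.85
tcp_pos: [583.0, 222.8, 158.6]
eef_rot: [0.133, 0.991, 0.0, 0.0]
ft_force: [-0.4, -0.9, -0.1]
gripper_width: 0.137
gripper_force: 58.5
[[582.98 222.77 158.58]
 [582.98 222.77 158.58]
 [582.98 222.77 158.58]]
200 [-60 -76 -82 -84 -80 -76 -77 -74 -80 -79 -82 -77 -78 -77 -77 -77 -76 -74 -75 -77 -76 -75 -73 -75 -74 -73 -70 -74 -77 -70   1   2   5   9   8  10  10   9  11  10   6  -6  -8  -6  -8  -8  -8  -8  -7
  -9  -9 -10 -10  -8 -10  -7 -10 -10  -9  -9]
230 [-61 -76 -83 -83 -80 -75 -75 -72 -78 -79 -77 -76 -76 -74 -79 -81 -78 -77 -73 -77 -73 -72 -72 -77 -80 -80 -76 -79 -78 -69   0  -3   2   7   9   8  10   8   8   8   5  -7 -12  -9 -11 -12 -12 -12 -11
  -9 -11 -10 -10  -7  -8  -8  -8  -7  -8  -8]
260 [-61 -81 -83 -82 -75 -73 -72 -79 -79 -80 -78 -76 -76 -72 -76 -80 -74 -76 -77 -74 -72 -70 -78 -83 -80 -84 -79 -76 -76 -68  -2   0   3   3   8   8   8   8   6   7   6  -5  -8 -11 -11  -8  -7  -8 -10
  -8  -8  -6  -7  -8  -9  -9  -9  -7 -10 -12]
280 [-67 -84 -80 -79 -77 -72 -72 -76 -78 -76 -78 -78 -75 -79 -78 -78 -78 -78 -75 -76 -75 -79 -78 -83 -85 -79 -75 -76 -74 -65  -1   1   1   6  11   9   9   8   7   9   6  -6  -9  -8  -8 -10  -8  -9  -9
  -9  -9  -8  -8  -6  -7  -1   2   5   3   1]
[]
(array([321.79, 230.2 ]), array([ 0.19, -0.02, 24.7 ]))
```

View pics/w3c.png

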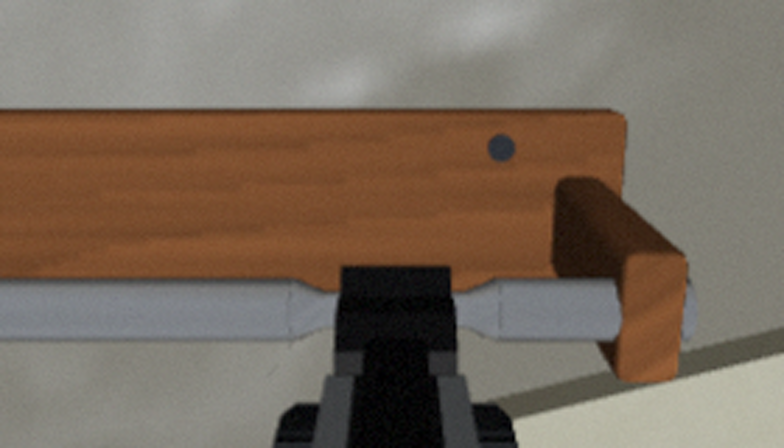

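The clip is centred along the neck: the cone ends are at crop columns 291 and 499, and the clip at 396. Next I check it laterally.

```bash
python3 - <<'E'
from h import *
np.set_printoptions(precision=2,suppress=True)
n='wrist';c=viewer.calibration(n);CT=(c,np.array(c['hand_eye']))
im=cv2.imread('pics/wrist3.png').astype(float); sat=im[:,:,0]-im[:,:,2]
for u in (210,230,250,270):
    col=sat[:,u]; a=np.interp(-35,col[197:203],np.arange(197,203)); b=221+ (0-col[221])/(col[222]-col[221]+1e-9) if 0 else None
    print(u,a,col[218:226].astype(int), at_z(n,(u,a),58.6,CT),at_z(n,(u,221.7),58.6,CT))
g=im.max(2); print(g[190:200,321].astype(int)); print(at_z(n,(321,194.6),-1*-41.4*-1*-1,CT))
E
```

```text
210 198.85714285714286 [ 8 11  7  0 -8 -8 -8 -8] [  8.56 -76.41  58.6 ] [ -8.23 -78.15  58.6 ]
230 198.89473684210526 [  8   9   5   0  -7 -12 -12 -12] [  8.54 -62.7   58.6 ] [ -8.22 -64.13  58.6 ]
250 198.83783783783784 [  9  10   5   2 -10 -11 -11 -11] [  8.58 -49.    58.6 ] [ -8.21 -50.12  58.6 ]
270 198.88888888888889 [  8   8   5  -2  -8  -8  -8 -11] [  8.54 -35.33  58.6 ] [ -8.21 -36.13  58.6 ]
[125 117 119 114  90  35  14  13  15  16]
[16.9  -0.48 41.4 ]
```

```bash
python3 -m creep '[[[-1,0,0,0.2,0,0,0],[-1,0,0,0.2,0,0,0],[-1,0,0,0.1,0,0,0],[-1,0,0,0.1,0,0,0],[-1,0,0,0.1,0,0,0],[-1,0,0,0,0,0,0]]]'
```

```text
clock: 9.6
tcp_pos: [582.6, 222.7, 136.6]
eef_rot: [0.133, 0.991, -0.0, -0.0]
ft_force: [0.0, -0.3, -0.7]
gripper_width: 0.131
gripper_force: 58.5
```

```bash
python3 -m creep '[[[-1,0,0,0.1,0,0,0],[-1,0,0,0.1,0,0,0],[-1,0,0,0.1,0,0,0],[-1,0,0,0.1,0,0,0],[-1,0,0,0.02,0,0,0],[-1,0,0,0,0,0,0]]]'
```

```text
clock: 10.2
tcp_pos: [582.7, 222.7, 124.4]
eef_rot: [0.133, 0.991, -0.0, -0.0]
ft_force: [-0.6, 0.3, 0.3]
gripper_width: 0.131
gripper_force: 58.5
```

```bash
python3 -m creep '[[[-1,0,-0.2,0,0,0,0],[-1,0,-0.1,0,0,0,0],[-1,0,-0.1,0,0,0,0],[-1,0,0,0,0,0,0]]]'
```

```text
clock: 10.6
tcp_pos: [579.6, 210.7, 124.7]
eef_rot: [0.133, 0.991, -0.0, 0.0]
ft_force: [0.9, 0.2, -0.6]
gripper_width: 0.13
gripper_force: 58.5
```

```bash
python3 -m creep '[[[-1,0,-0.2,0,0,0,0],[-1,0,-0.2,0,0,0,0],[-1,0,-0.2,0,0,0,0],[-1,0,-0.2,0,0,0,0],[-1,0,-0.2,0,0,0,0],[-1,0,0,0,0,0,0]]]'
```

```text
clock: 11.2
tcp_pos: [571.6, 181.4, 124.6]
eef_rot: [0.133, 0.991, -0.0, 0.0]
ft_force: [0.8, 0.4, -1.2]
gripper_width: 0.133
gripper_force: 58.5
```

```bash
python3 -m creep '[[[-1,0,-0.2,0,0,0,0],[-1,0,-0.2,0,0,0,0],[-1,0,-0.2,0,0,0,0],[-1,0,-0.2,0,0,0,0],[-1,0,-0.2,0,0,0,0],[-1,0,-0.2,0,0,0,0],[-1,0,-0.2,0,0,0,0],[-1,0,0,0,0,0,0]]]'
```

```text
clock: 12.0
tcp_pos: [560.6, 141.0, 124.5]
eef_rot: [0.133, 0.991, -0.0, -0.0]
ft_force: [0.5, -0.5, -1.2]
gripper_width: 0.131
gripper_force: 58.5
```

```bash
python3 -m creep '[[[-1,0,-0.1,0,0,0,0],[-1,0,-0.1,0,0,0,0],[-1,0,-0.1,0,0,0,0],[-1,0,-0.1,0,0,0,0],[-1,0,-0.1,0,0,0,0],[-1,0,0,0,0,0,0]]]'
```

```text
clock: 12.6
tcp_pos: [556.7, 126.9, 124.5]
eef_rot: [0.133, 0.991, -0.0, -0.0]
ft_force: [-0.0, 0.2, -0.3]
gripper_width: 0.131
gripper_force: 58.5
```

Travel so far is about 99 mm, with contact expected at about 108. From here I go in 1.5 mm steps.

```bash
python3 -m creep '[[[-1,0,-0.06,0,0,0,0],[-1,0,-0.06,0,0,0,0],[-1,0,-0.06,0,0,0,0],[-1,0,0,0,0,0,0]]]'
```

```text
clock: 13.0
tcp_pos: [555.2, 121.8, 124.5]
eef_rot: [0.133, 0.991, -0.0, -0.0]
ft_force: [-0.5, 0.9, -0.7]
gripper_width: 0.133
gripper_force: 58.5
```

```bash
python3 -m creep '[[[-1,0,-0.05,0,0,0,0],[-1,0,-0.05,0,0,0,0],[-1,0,0,0,0,0,0]]]'
```

```text
clock: 13.3
tcp_pos: [554.5, 118.9, 124.5]
eef_rot: [0.133, 0.991, -0.0, -0.0]
ft_force: [-0.9, 0.3, -0.3]
gripper_width: 0.127
gripper_force: 58.5
```

```bash
python3 -m creep '[[[-1,0,-0.05,0,0,0,0],[-1,0,-0.05,0,0,0,0],[-1,0,0,0,0,0,0]]]'
```

```text
clock: 13.6
tcp_pos: [553.7, 116.0, 124.5]
eef_rot: [0.133, 0.991, -0.0, -0.0]
ft_force: [-0.7, 0.5, -0.7]
gripper_width: 0.135
gripper_force: 58.5
```

```bash
python3 -m creep '[[[-1,0,-0.04,0,0,0,0],[-1,0,0,0,0,0,0]]]'
```

```text
clock: 13.8
tcp_pos: [553.4, 114.9, 124.5]
eef_rot: [0.133, 0.991, -0.0, -0.0]
ft_force: [0.2, 0.3, -0.8]
gripper_width: 0.133
gripper_force: 58.5
```

```bash
python3 -m creep '[[[-1,0,-0.04,0,0,0,0],[-1,0,-0.04,0,0,0,0],[-1,0,0,0,0,0,0]]]'
```

```text
clock: 14.1
tcp_pos: [552.9, 113.1, 124.6]
eef_rot: [0.133, 0.991, 0.0, 0.0]
ft_force: [1.4, 5.7, -1.2]
gripper_width: 0.135
gripper_force: 58.4
```

```bash
python3 -c "
from h import *
im=viewer.capture('wrist'); cv2.imwrite('pics/wrist4.png',im[:,:,::-1])
cv2.imwrite('pics/w4c.png',cv2.resize(im[140:280,220:420,::-1],None,fx=3.8,fy=3.8,interpolation=cv2.INTER_CUBIC))"
```

```text
(no output)
```

View pics/w4c.png

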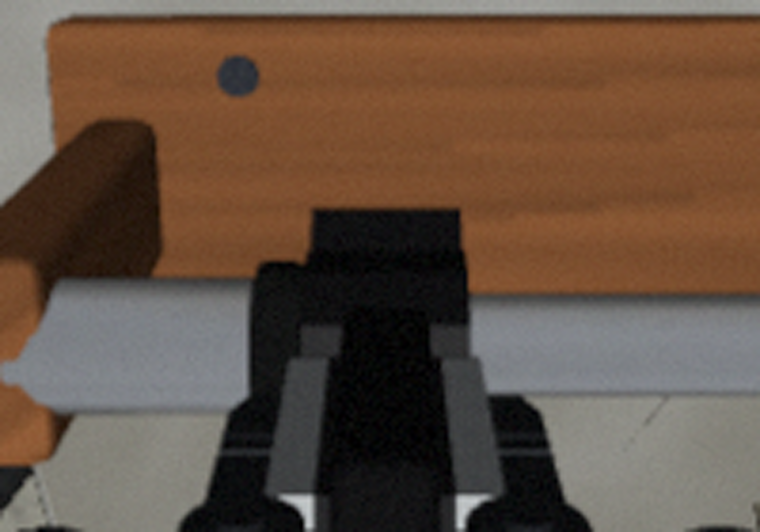

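Contact is felt: +5.9 N along the rail, and the buffer disc lies right against the clip in the crop (columns 250–305). I push a little more and then read the force.

```bash
python3 -m creep '[[[-1,0,-0.03,0,0,0,0],[-1,0,0,0,0,0,0],[-1,0,0,0,0,0,0],[-1,0,0,0,0,0,0]]]'
```

```text
clock: 14.55
tcp_pos: [552.7, 112.6, 124.6]
eef_rot: [0.133, 0.991, 0.001, 0.0]
ft_force: [2.1, 7.9, -1.3]
gripper_width: 0.133
gripper_force: 58.4
```

```bash
python3 -m creep '[[[-1,0,0.03,0,0,0,0],[-1,0,0.01,0.02,0,0,0],[-1,0,0,0,0,0,0],[-1,0,0,0,0,0,0]]]'
```

```text
clock: 14.95
tcp_pos: [553.0, 113.3, 124.1]
eef_rot: [0.133, 0.991, 0.0, 0.0]
ft_force: [0.8, 5.4, 2.2]
gripper_width: 0.134
gripper_force: 59.2
```

```bash
python3 -m creep '[[[-1,0,0.02,0,0,0,0],[-1,0,0,0,0,0,0],[-0.6,0,0,0,0,0,0],[-0.5,0,0,0,0,0,0],[-0.4,0,0,0,0,0,0],[-0.3,0,0,0,0,0,0],[-0.3,0,0,0,0,0,0],[-0.3,0,0,0,0,0,0]]]'
python3 -c "
from h import *
for n in ['wrist','scene']:
    im=viewer.capture(n); cv2.imwrite(f'pics/{n}5.png',im[:,:,::-1])
a=cv2.imread('pics/wrist5.png')[140:280,220:420]; b=cv2.imread('pics/scene5.png')[130:270,270:430]
cv2.imwrite('pics/c5.png',np.hstack([cv2.resize(x,None,fx=2.2,fy=2.2,interpolation=cv2.INTER_CUBIC) for x in (a,b)]))"
```

```text
clock: 15.75
tcp_pos: [553.0, 113.6, 123.9]
eef_rot: [0.133, 0.991, -0.0, -0.0]
ft_force: [0.0, 0.1, -0.3]
gripper_width: 0.352
gripper_force: 0.0
```

View pics/c5.png

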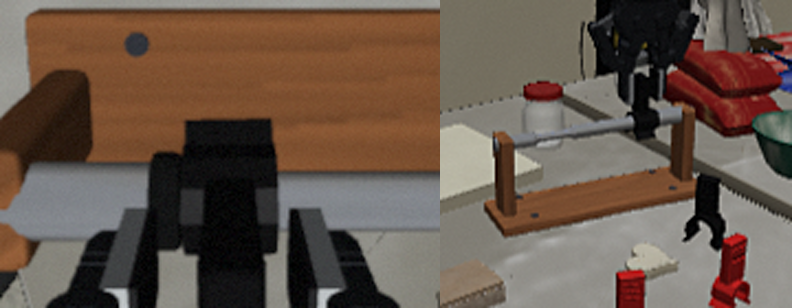

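The fingers are clear and the clip stands upright against the buffer, with no visible gap at crop column 183. I retreat straight up.

```bash
python3 -m creep '[[[-0.3,0,0,-0.2,0,0,0],[-0.3,0,0,-0.4,0,0,0],[-0.3,0,0,-0.7,0,0,0],[-0.3,0,0,-0.9,0,0,0],[-0.3,0,0,-0.9,0,0,0],[-0.3,0,0,-0.9,0,0,0],[-0.3,0,0,0,0,0,0],[-0.3,0,0,0,0,0,0]]]'
python3 -c "
from h import *
for n in ['wrist','scene']:
    im=viewer.capture(n); cv2.imwrite(f'pics/{n}6.png',im[:,:,::-1])
a=cv2.imread('pics/wrist6.png')[120:260,220:420]; b=cv2.imread('pics/scene6.png')[130:270,270:430]
cv2.imwrite('pics/c6.png',np.hstack([cv2.resize(x,None,fx=2.2,fy=2.2,interpolation=cv2.INTER_CUBIC) for x in (a,b)]))"
```

```text
clock: 16.65
tcp_pos: [553.2, 113.6, 245.0]
eef_rot: [0.133, 0.991, 0.0, 0.001]
ft_force: [0.7, -0.5, -1.5]
gripper_width: 0.352
gripper_force: 0.0
```

View pics/c6.png

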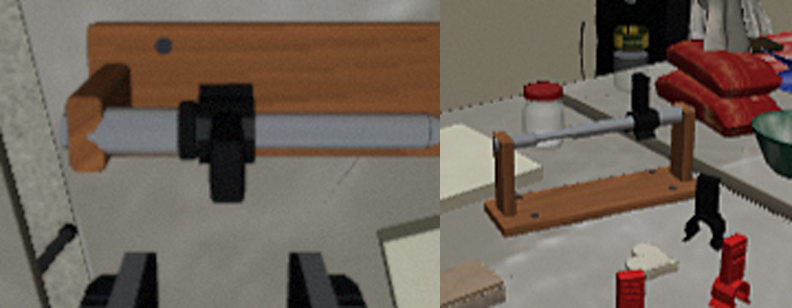

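The clip hangs upright on the rod with its plate up, right against the buffer (crop column 197). The gripper is well clear and everything else is in place.

```bash
python3 -c "
from h import *
print(ctrl.sign_off())"
```

```text
the job is handed in; nothing more can be done
None
```

The smaller black clip is on the rail, plate up against the buffer after a push of about 8 N, then released; I handed the job in at about 17 s, with the other things left where they were.

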